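# Show a spice tin's sides to the phone camera

### The job

Pick up the flat spice tin by its cap and hold it upright about 13 cm in front of the phone's camera lens, the middle of its body level with the lens and centred: show the lens squarely the front (broad side with the paper strip), then either narrow side, then the plain back, keeping still a second each time. Then stand it upright in the middle of the rack's empty bay and let go. Do not drop it or touch the phone, and leave the round jar and the square canister where they are.

Things in the scene. Friction and masses are not known exactly. Their poses are not given: they have to be found in the camera images.
- tin: Loose flat dark-metal spice tin, 160 g: body 40 (x) x 66 (y) x 85 mm tall, plus a round black cap, 28 mm diameter, 30 mm tall, mid top: grip it from above, fingertips just over the shoulder. Origin: centre of underside, z up. Front (-x, broad): white paper seal strip from the shoulder half way down, over a brass disc. Back (+x) plain; narrow sides +y, -y. Starts turned any way.
- phone: Dark phone, 74 mm wide, upright (top 186 mm above the cart top) on a fixed grey stand, foot 90 x 100 mm. Origin: on the cart top below the phone, z up. The lens, in a round bump on the phone's centre line at x = -10, y = 0, z = +160 mm, looks along -x, roughly towards the robot; the screen faces +x.
- bay (a point): Middle of the empty bay's floor, 10 mm above the cart top; axes of the rack, z up. The rack is a fixed low wooden tray 132 (x) x 246 mm (y), rims 8 mm above its floor; the bay is 116 x 115 mm inside. The other bay, on +y, is full: two fixed lidded glass jars, tops 75 mm above the cart top.
- jar: Bystander, leave alone: loose round glass jar with steel lid, 60 mm in diameter, 76 mm tall. Origin: centre of its underside.
- canister: Bystander, leave alone: loose square metal canister, 62 x 62 mm, 78 mm tall. Origin: centre of its underside.

How it is judged (in metres and radians):
On the way, in this order (a step that is already met when the one before it is completed fails the run):
1. the tin's front is shown to the lens: axis 90 to 160 mm before the lens, 20 mm sideways and in height, 11 degrees upright, 12 degrees in turn, still (x of tin in the frame of phone between -0.17 and -0.1 m and y of tin in the frame of phone between -0.02 and 0.02 m and z of tin in the frame of phone between 0.098 and 0.138 m and angle between tin's own z axis and vertical below 0.2 rad and linear speed of tin below 0.05 m/s and angle between the x axis of tin and the x axis of phone, either way round below 0.22 rad and x of phone in the frame of tin below -0.05 m), for 0.5 s.
2. either narrow side is shown the same way (x of tin in the frame of phone between -0.17 and -0.1 m and y of tin in the frame of phone between -0.02 and 0.02 m and z of tin in the frame of phone between 0.098 and 0.138 m and angle between tin's own z axis and vertical below 0.2 rad and linear speed of tin below 0.05 m/s and angle between the y axis of tin and the x axis of phone, either way round below 0.22 rad), for 0.5 s.
3. the back is shown the same way (x of tin in the frame of phone between -0.17 and -0.1 m and y of tin in the frame of phone between -0.02 and 0.02 m and z of tin in the frame of phone between 0.098 and 0.138 m and angle between tin's own z axis and vertical below 0.2 rad and linear speed of tin below 0.05 m/s and angle between the x axis of tin and the x axis of phone, either way round below 0.22 rad and x of phone in the frame of tin above 0.05 m), for 0.5 s.
At the end, for the whole second after the job is handed in: The tin stands upright (within 6 degrees) and at rest on the floor of the rack's empty bay, its axis within 25 mm of the middle of the bay, released (horizontal distance between tin and bay below 0.025 m and z of tin in the frame of bay between -0.005 and 0.005 m and angle between tin's own z axis and vertical below 0.1 rad and linear speed of tin below 0.02 m/s and contact force between tin and the fingers below 0.05 N); the robot touches nothing.
It fails at once if the round glass jar is pushed more than 30 mm or tipped (distance of jar from where it was at the start of the episode above 0.03 m or angle between jar's own z axis and vertical above 0.35 rad).
It fails at once if the square canister is pushed more than 30 mm or tipped (distance of canister from where it was at the start of the episode above 0.03 m or angle between canister's own z axis and vertical above 0.35 rad).
It fails at once if the phone is touched with more than 2 N (contact force between phone and anything else above 2 N).
It fails at once if the tin is dropped (falls free faster than 0.5 m/s) (contact force between tin and the fingers below 0.01 N and linear speed of tin above 0.5 m/s).
It also fails if it takes over 56 s, if anything falls off the work surface, if the arm or the gripper's body presses on something with over 40 N, if the wrist force passes 120 N, or if a joint passes its speed limit or range.

### The arm

A 6-joint arm with a two-finger parallel gripper is mounted at the origin on the work surface. World frame = base frame: x ahead of the robot, y to its left, z up, the work surface at z = 0. Lengths are in m, angles in degrees, forces in N, time in s.
With the tool pointing down it reaches from about 0.25 to 0.725 m from the base axis. Payload 9.7 kg.
Tool frame: the origin (TCP) lies midway between the tips of the shut fingers; the grasp point (between the pads) lies bot.hold_point_z behind it (bot.hold_point_z is the distance from the TCP to the grasp point, in m); z points along the fingers, y is the line along which they close (so a half turn about z gives the same grasp; the last joint's range is limited). The gripper opens to 85 mm and grips with 20 to 120 N. Pads are 22 mm wide; open, the fingers measure 114 mm over their backs; the gripper's body (76 mm by 85 mm) begins 54 mm behind the grasp point. The pads swing forward as they close: fully open they stand 13 mm farther back than shut.
Start: joints at [72.823, 4.979, 10.078, 95.1, 0, 90], TCP at [0.162, 0.525, 0.231] pointing down, gripper open.
Joint ranges: [-179.16, 179.16], [-48.56, 103.87], [-65.8, 70.77], [-126.05, 130.52], [-82.76, 87.17], [-180, 180]. Speed limits (degrees/s): [127.2, 127.2, 147.25, 180, 180, 180].

### API

Orientations are given as [roll, pitch, yaw] about the fixed x, y, z axes, in that order (R = Rz(yaw) Ry(pitch) Rx(roll)).
In Python, from workcell import bot, camera, camera_model, ticket gives the robot as it stands.
- The arm moves only by the tool send_rows, never from a script. Its argument "targets" is text: rows parted by semicolons, each of 5 numbers parted by spaces: the shift along the tool's x, y, z in mm, then the turn about the tool's z in degrees, then the closure in counts, from 0 (fully open) to 255 (shut). A call has 1 to 20 rows; each row is the pose to reach, as a shift and turn from the pose commanded when the call began, along the tool's axes at that moment; what a row does not reach only later rows make up. A row lasts 1/8 s, in which the tool goes at most 62.5 mm and 10.7 degrees, less where a joint would pass 70% of its speed; a pose out of reach is approached as far as the arm can. A call with a gripper value outside its range is refused whole. The fingers move at their own pace and stop on an object; "newtons" is the grip in N (left out, the last holds). Time passes only in rows, so rows that repeat a pose let the fingers close. It gives the time, the measured TCP pose, the force, the opening and the grip force at its end, in the units of the state.
- bot.get_obs(): the state, without advancing time (a new reading comes with each control period).
- camera(name): name is "scene" or "top"; returns the picture (420x560x3 uint8, blue, green, red); there is no depth.
- camera_model(name): a dict with "K" (3x3 intrinsics, pixels), "dist_coeffs" ([k1, k2, p1, p2, k3] as OpenCV has them; the pictures are not rectified), "pose" (4x4, takes a point from camera to world coordinates). Camera axes: x right, y down, z forward; pixel columns grow to the right and rows downward; lengths in m; the calibration is good to about 2 mm. A picture is of the moment at which its call begins. camera_model takes no time and is no camera call.
- ticket.job_done(): hands the job in; it is judged then, once.
The state is a dict: "time": time; "q": joint angles; "qd": joint speeds; "joint_efforts": joint torques, N m; "ee_pos": TCP position; "tcp_rot": TCP orientation; "wrist_force": force on the tool from outside, world axes, zero at the start; "torque": the same for the moment, N m; "opening": finger opening in m; "grasp_force": force on a finger pad.
Only numpy, scipy, OpenCV 4.12 (cv2) and the standard library are available. Lean on these libraries where they do the work, as an engineer would, in place of code of your own. Each camera call takes 0.05 s, during which the arm holds its last target. There are 200 camera calls.

## Working session

There is one attempt and no reset: what is moved stays moved. The work goes in short steps, Python scripts to look and compute and a tool call to move; the robot and the scene stay as the last step left them, time stands still between calls to the robot, and variables do not carry over. Pictures are saved under pics/ and viewed, at most 10 in all, crops included, and the job is handed in when it is done.

Besides the shell and the picture viewer there is one more tool, called after "Call:" as a command line: name --argument value ..., lists and objects as JSON in quotes. send_rows: Moves the arm, as the interface text tells. Its arguments: {"type":"object","properties":{"targets":{"type":"string"},"newtons":{"type":"number"}},"required":["targets"]}

```bash
mkdir -p pics; python3 - <<'E'
from workcell import bot,camera,camera_model
import cv2,numpy as np
for n in("scene","top"):
    cv2.imwrite(f"pics/{n}0.png",camera(n)); m=camera_model(n); print(n,m["K"],m["dist_coeffs"],np.round(m["pose"],3).tolist())
print(bot.hold_point_z,bot.get_obs())
E
```

```text
scene [[420.22827689   0.         274.61539522]
 [  0.         420.22827689 204.58234699]
 [  0.           0.           1.        ]] [-0.09756266  0.          0.          0.          0.        ] [[-0.609, 0.497, -0.617, 1.206], [0.793, 0.367, -0.487, 0.446], [-0.015, -0.786, -0.618, 0.668], [0.0, 0.0, 0.0, 1.0]]
top [[391.38592926   0.         283.42965697]
 [  0.         391.38592926 205.38856514]
 [  0.           0.           1.        ]] [-0.09729877  0.          0.          0.          0.        ] [[0.005, -0.987, 0.162, 0.439], [-1.0, -0.007, -0.007, -0.018], [0.008, -0.162, -0.987, 0.956], [0.0, 0.0, 0.0, 1.0]]
0.0187 {'time': 0.1, 'q': array([7.28212859e+01, 5.00852011e+00, 1.00387101e+01, 9.50984249e+01,
       1.14619080e-03, 9.00012785e+01]), 'qd': array([ 0.02997704, -0.03335618,  0.04089688,  0.00276979, -0.062912  ,
        0.04705505]), 'joint_efforts': array([ 3.53278556e-04, -5.21564341e+01,  4.65652657e+01,  1.59964868e-02,
       -3.76401033e-05,  1.84282874e-05]), 'ee_pos': array([0.16238022, 0.52527575, 0.23064593]), 'tcp_rot': array([-1.79931765e+02, -1.14466736e-03,  1.62820006e+02]), 'wrist_force': array([-0.03828078, -0.24526818, -0.40261735]), 'torque': array([0.00462146, 0.05477298, 0.02299638]), 'grasp_force': 0.0, 'opening': 0.08526871652467052}
```

View pics/scene0.png

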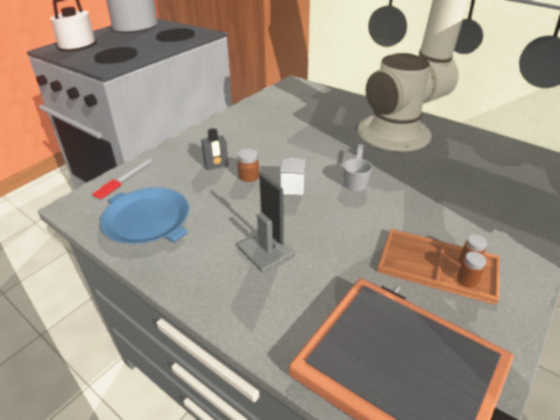

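View pics/top0.png

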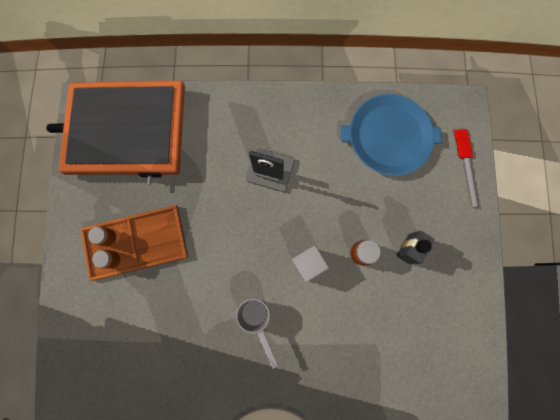

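Scene: tin at about (214,150), with its strip facing the camera; phone (270,210), rack (440,263), jar (248,165), canister (292,175). Top: tin (415,248) with cap (424,246), phone (267,165), empty bay (158,237). I'll zoom in on the ones that matter.

```bash
python3 - <<'E'
import cv2,numpy as np
t=cv2.imread("pics/top0.png");s=cv2.imread("pics/scene0.png")
def c(im,x,y,w,h,f): return cv2.resize(im[y:y+h,x:x+w],(w*f,h*f),interpolation=cv2.INTER_CUBIC)
# tiles: top phone 240..305,140..200 ; top tin 385..450,220..280 ; scene tin, scene phone; 
a=np.hstack([c(t,240,140,65,50,6),c(t,385,222,65,50,6)])
b=np.hstack([c(s,185,122,65,50,6),c(t,170,200,1,1,6)*0]) 
b=np.hstack([c(s,185,122,65,50,6),c(t,80,200,130,100,3)[:300,:390]])
cv2.imwrite("pics/z1.png",np.vstack([a,b]))
E
```

```text
Traceback (most recent call last):
ValueError: all the input array dimensions except for the concatenation axis must match exactly, but along dimension 0, the array at index 0 has size 300 and the array at index 1 has size 6
```

```bash
python3 - <<'E'
import cv2,numpy as np
t=cv2.imread("pics/top0.png");s=cv2.imread("pics/scene0.png")
def c(im,x,y,w,h,f): return cv2.resize(im[y:y+h,x:x+w],(w*f,h*f),interpolation=cv2.INTER_CUBIC)
a=np.hstack([c(t,240,140,65,50,6),c(t,385,222,65,50,6)])
b=np.hstack([c(s,185,122,65,50,6),c(t,80,200,130,100,3)])
o=np.vstack([a,b]); cv2.imwrite("pics/z1.png",np.clip(o.astype(float)*1.5,0,255).astype(np.uint8))
E
```

```text
(no output)
```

View pics/z1.png

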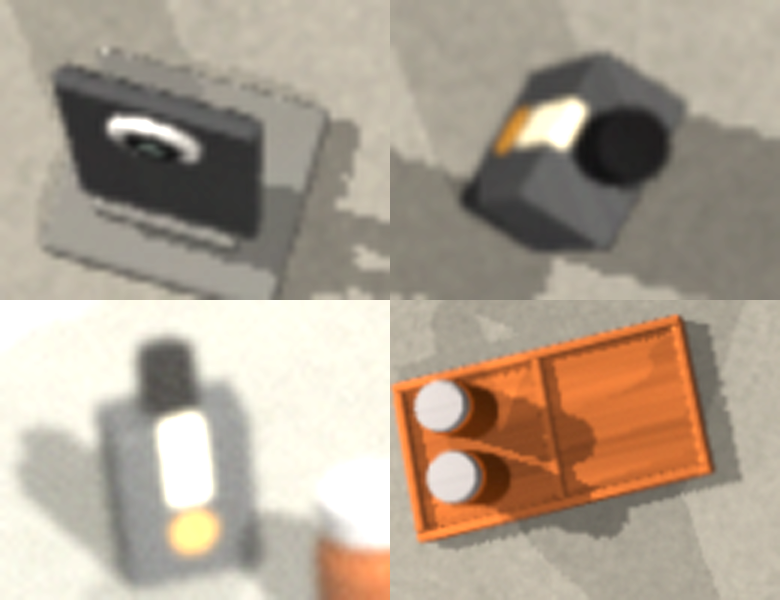

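Crop tiles: phone with lens at top px ≈(265,164); tin cap top at ≈(424.5,246), shoulder corners about (421,231), (434.7,240), (421,263.7), (407,253), strip and brass disc on the upper-left face; rack outer corners about (81.7,228), (177.3,206), (187.7,256.7), (90,280.7), empty bay on the right. Next I cast rays through these.

```bash
cat > h.py <<'E'
import cv2,numpy as np
from workcell import bot,camera,camera_model
def ray(n,p):
    m=camera_model(n);K=np.array(m["K"]);P=np.array(m["pose"])
    u=cv2.undistortPoints(np.array(p,float).reshape(-1,1,2),K,np.array(m["dist_coeffs"],float))[:,0]
    return P[:3,3],np.c_[u,np.ones(len(u))]@P[:3,:3].T
def plane(n,p,z):
    o,d=ray(n,p); return o+d*((z-o[2])/d[:,2])[:,None]
def two(ps,pt):
    A=[];b=[]
    for n,p in(("scene",ps),("top",pt)):
        o,d=ray(n,[p]);d=d[0]/np.linalg.norm(d[0]);M=np.eye(3)-np.outer(d,d);A.append(M);b.append(M@o)
    return np.linalg.lstsq(np.vstack(A),np.hstack(b),rcond=None)[0]
def proj(n,X):
    m=camera_model(n);P=np.linalg.inv(np.array(m["pose"]))
    return cv2.projectPoints(np.array(X,float),cv2.Rodrigues(P[:3,:3])[0],P[:3,3],np.array(m["K"]),np.array(m["dist_coeffs"],float))[0][:,0]
def yaw(a,b): d=b-a; return np.degrees(np.arctan2(d[1],d[0])),np.linalg.norm(d)
E
python3 - <<'E'
from h import *
np.set_printoptions(precision=4,suppress=True)
T=lambda pts,x,y,f,u0=0,v0=0:[(x+(u-u0)/f-.5*(1-1/f),y+(v-v0)/f-.5*(1-1/f)) for u,v in pts]
cap=plane("top",T([(627,145)],385,222,6,390),.115);print("cap",cap)
sh=plane("top",T([(605,55),(688,108),(607,250),(520,185)],385,222,6,390),.085);print(sh,sh.mean(0))
for i in range(4):print(yaw(sh[i],sh[(i+1)%4]))
print("cap2",two(T([(167,345)],185,122,6,0,300)[0],T([(627,145)],385,222,6,390)[0]))
print("strip top2",two(T([(182,415)],185,122,6,0,300)[0],T([(572,118)],385,222,6,390)[0]),"disc",two(T([(192,532)],185,122,6,0,300)[0],T([(512,130)],385,222,6,390)[0]))
sp=plane("scene",T([(103,410),(240,385)],185,122,6,0,300),.085);print("scene shoulder front",sp,yaw(*sp))
pt=plane("top",T([(62,68),(268,118),(58,86),(260,136)],240,140,6),.186);print("phonetop",pt,yaw(pt[1],pt[0]),yaw(pt[3],pt[2]))
print("lens",plane("top",T([(150,145)],240,140,6),.160))
ft=plane("top",T([(110,48),(328,105),(275,298),(42,245)],240,140,6),.008);print("foot",ft,ft.mean(0))
for i in range(4):print(yaw(ft[i],ft[(i+1)%4]))
r=plane("top",T([(395,385),(682,318),(713,470),(420,542)],80,200,3,390,300),.018);print("rack",r)
for i in range(4):print(yaw(r[i],r[(i+1)%4]))
d=plane("top",T([(540,358),(567,497)],80,200,3,390,300),.018);print("div",d)
dx=(r[1]+r[0]-r[2]-r[3]);dx/=np.linalg.norm(dx);dy=(r[0]+r[3]-r[1]-r[2]);dy/=np.linalg.norm(dy)
print("bay",(r[1]+r[2])/2+dy*.0655, "div-mid dist",(d.mean(0)-(r[1]+r[2])/2)@dy)
t=cv2.cvtColor(cv2.imread("pics/top0.png"),cv2.COLOR_BGR2HSV)
for nm,px in(("jar",(367,251)),("can",(310,264)),("jarsrack",(100,236))):print(nm,plane("top",[px],.077))
E
```

```text
cap [[ 0.4895 -0.3304  0.115 ]]
[[ 0.5253 -0.3346  0.085 ]
 [ 0.5053 -0.366   0.085 ]
 [ 0.4522 -0.3321  0.085 ]
 [ 0.4765 -0.2998  0.085 ]] [ 0.4898 -0.3331  0.085 ]
(np.float64(-122.61194917824206), np.float64(0.037210038691390966))
(np.float64(147.5038431928575), np.float64(0.06294192926224387))
(np.float64(53.12181201859317), np.float64(0.04046152868057452))
(np.float64(-35.48921445809708), np.float64(0.060007470149071464))
cap2 [ 0.4905 -0.3308  0.1182]
strip top2 [ 0.5008 -0.3182  0.0909] disc [ 0.5016 -0.3171  0.0273]
scene shoulder front [[ 0.5118 -0.3593  0.085 ]
 [ 0.4563 -0.3229  0.085 ]] (np.float64(146.7386922060822), np.float64(0.06640447510444766))
phonetop [[ 0.6774  0.0462  0.186 ]
 [ 0.6602 -0.0242  0.186 ]
 [ 0.671   0.0474  0.186 ]
 [ 0.6539 -0.0215  0.186 ]] (np.float64(76.25923105836827), np.float64(0.07238986187546523)) (np.float64(76.01293834759268), np.float64(0.07096770639276476))
lens [[0.6576 0.0169 0.16  ]]
foot [[ 0.7414  0.0409  0.008 ]
 [ 0.7172 -0.0507  0.008 ]
 [ 0.6346 -0.0289  0.008 ]
 [ 0.6563  0.0676  0.008 ]] [0.6874 0.0072 0.008 ]
(np.float64(-104.78819824273828), np.float64(0.09478737832676679))
(np.float64(165.21397216630785), np.float64(0.08544906062917926))
(np.float64(77.30762816498675), np.float64(0.09894336131396843))
(np.float64(-17.41517737637515), np.float64(0.08916120941066244))
rack [[0.5327 0.4737 0.018 ]
 [0.59   0.2357 0.018 ]
 [0.4674 0.2051 0.018 ]
 [0.4059 0.4427 0.018 ]]
(np.float64(-76.4379836229684), np.float64(0.24475016135150604))
(np.float64(-165.9514433366733), np.float64(0.12639406314312931))
(np.float64(104.50441983239396), np.float64(0.245492340011781))
(np.float64(13.722059024454387), np.float64(0.13042770143211604))
div [[0.5562 0.3518 0.018 ]
 [0.4443 0.3226 0.018 ]]
bay [0.5129 0.2839 0.018 ] div-mid dist 0.12025420870221486
jar [[ 0.48   -0.2125  0.077 ]]
can [[ 0.4508 -0.0837  0.077 ]]
jarsrack [[0.5089 0.3963 0.077 ]]
```

Call:
send_rows --targets "-40 -50 -20 5 0;-90 -110 -20 10 0;-130 -165 -20 10 0;-175 -225 -20 10 0;-220 -280 -20 10 0;-260 -330 -20 10 0;-280 -360 -20 10 0;-280 -360 -20 10 0"

```text
time: 1.1
ee_pos: [0.324, 0.0961, 0.2512]
tcp_rot: [-180.0, 0.0, 152.6]
wrist_force: [1.3, 1.0, -0.4]
opening: 0.0853
grasp_force: 0.0
```

```bash
cat > st.py <<'E'
from h import *
import sys
np.set_printoptions(precision=4,suppress=True)
def goto(x,y,o=None):
    o=o or bot.get_obs(); w=np.radians(o["tcp_rot"][2]);d=np.array([x,y])-o["ee_pos"][:2]
    return 1000*np.array([d@[np.cos(w),np.sin(w)],d@[np.sin(w),-np.cos(w)]])
o=bot.get_obs();print(o["time"],o["q"],o["ee_pos"],o["tcp_rot"],o["wrist_force"],o["opening"],o["grasp_force"])
if len(sys.argv)>2:print("shift",goto(float(sys.argv[1]),float(sys.argv[2])))
E
python3 st.py .490 -.3306
```

```text
1.1 [ 16.5342 -23.0743 -12.1168 100.9445  -0.0201  43.9422] [0.324  0.0961 0.2512] [-179.9945    0.0233  152.592 ] [ 1.256   1.0039 -0.3914] 0.08534992861048804 0.0
shift [-343.7892 -302.3599]
```

Call:
send_rows --targets "-45 -40 0 0 0;-90 -80 0 0 0;-140 -125 0 0 0;-190 -170 0 0 0;-240 -210 0 0 0;-290 -255 0 0 0;-325 -285 0 0 0;-344 -302 0 0 0;-344 -302 0 0 0;-344 -302 40 0 0;-344 -302 80 0 0;-344 -302 80 0 0" --newtons 50

```text
time: 2.6
ee_pos: [0.4902, -0.3251, 0.1687]
tcp_rot: [180.0, -0.3, 152.9]
wrist_force: [-0.5, -0.0, 0.6]
opening: 0.0857
grasp_force: 0.0
```

```bash
python3 st.py .490 -.3306; python3 - <<'E'
from h import *
def c(im,x,y,w,h,f): return cv2.resize(im[y:y+h,x:x+w],(w*f,h*f),interpolation=cv2.INTER_CUBIC)
cv2.imwrite("pics/z2.png",np.hstack([c(camera("scene"),150,70,130,120,3),c(camera("top"),350,190,130,120,3)]))
E
```

```text
2.6 [-33.5533   9.7277   8.3844  88.9652   0.0078  -6.4219] [ 0.4902 -0.3251  0.1687] [179.9577  -0.3057 152.8687] [-0.5044 -0.029   0.5994] 0.08573242488734148 0.0
shift [-2.3576 -5.0178]
```

View pics/z2.png

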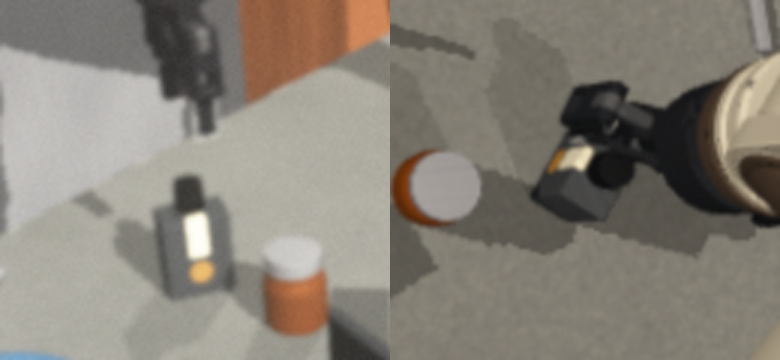

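Scene crop: the gripper is above the tin, tin still standing at (193,245). Top crop: cap at (610,168), gripper appears above it at about (600,105). Next I compare that with where the TCP should project.

```bash
python3 - <<'E'
from h import *
X=[[.490,-.325,.17],[.490,-.325,.24],[.49,-.33,.115],[.49,-.33,.085]]
print((proj("top",X)-[350,190])*3+[390,0]);print((proj("scene",X)-[150,70])*3)
E
```

```text
[[633.44236908 161.64581581]
 [675.59937292 154.20855093]
 [611.6635219  166.62549845]
 [597.36366591 169.08636313]]
[[188.38978994 128.04338489]
 [180.33015198  54.44175567]
 [190.53588243 180.92899691]
 [193.76162976 209.33294334]]
```

Call:
send_rows --targets "-1 -3 0 0 0;-1 -3 0 0 0;-1 -3 0 0 0"

```text
time: 3.08
ee_pos: [0.4914, -0.3303, 0.172]
tcp_rot: [-180.0, 0.1, 152.8]
wrist_force: [-0.5, -1.3, 0.2]
opening: 0.0856
grasp_force: 0.0
```

```bash
python3 st.py .490 -.3306
```

```text
3.075 [-33.9043   9.9199   8.9653  88.9896   0.0001  -6.7179] [ 0.4914 -0.3303  0.172 ] [-179.9936    0.0553  152.8137] [-0.4836 -1.2665  0.1528] 0.08561977485752299 0.0
shift [ 1.1389 -0.9368]
```

Call:
send_rows --targets "1 -1 25 0 0;1 -1 50 0 0;1 -1 70 0 0;1 -1 82 0 0;1 -1 85 0 0;1 -1 85 0 0;1 -1 85 0 60;1 -1 85 0 100;1 -1 85 0 130;1 -1 85 0 160;1 -1 85 0 200;1 -1 85 0 255;1 -1 85 0 255;1 -1 85 0 255;1 -1 85 0 255;1 -1 85 0 255"

```text
time: 5.08
ee_pos: [0.4899, -0.3307, 0.0865]
tcp_rot: [-180.0, 0.0, 152.8]
wrist_force: [-0.3, -2.3, 2.7]
opening: 0.0267
grasp_force: 49.5
```

Call:
send_rows --targets "0 0 -5 0 255;0 0 -15 0 255;0 0 -30 0 255;0 0 -48 0 255;0 0 -66 0 255;0 0 -84 0 255;0 0 -100 0 255;0 0 -112 0 255;0 0 -118 0 255;0 0 -120 0 255;0 0 -120 0 255"

```text
time: 6.45
ee_pos: [0.4898, -0.3304, 0.2059]
tcp_rot: [180.0, -0.0, 152.8]
wrist_force: [-0.2, 0.2, -1.7]
opening: 0.0268
grasp_force: 49.1
```

Call:
send_rows --targets "3 8 0 2 255;8 22 0 5 255;16 42 0 10 255;25 64 0 15 255;34 88 0 20 255;43 112 0 25 255;53 136 0 30 255;62 160 0 35 255;71 184 0 40 255;81 208 0 45 255;90 232 0 50 255;99 256 0 55 255;108 280 0 60 255;117 302 0 64 255;125 322 0 67 255;131 338 0 69 255;135 348 0 70 255;137 354 0 71 255;138 355 0 71.5 255;138 355 0 71.5 255"

```text
time: 8.95
ee_pos: [0.5292, 0.0481, 0.2062]
tcp_rot: [-180.0, 0.0, 81.3]
wrist_force: [0.8, 0.9, -1.1]
opening: 0.0268
grasp_force: 49.0
```

```bash
python3 st.py .530 .0485; python3 - <<'E'
from h import *
def c(im,x,y,w,h,f): return cv2.resize(im[y:y+h,x:x+w],(w*f,h*f),interpolation=cv2.INTER_CUBIC)
X=[[.530,.0485,.203],[.530,.0485,.118]]
s,t=camera("scene"),camera("top");cv2.imwrite("pics/s3.png",s);cv2.imwrite("pics/t3.png",t)
print(proj("scene",X),proj("top",X))
cv2.imwrite("pics/z3.png",np.hstack([c(s,230,100,130,150,3),c(t,215,130,130,150,3)]))
E
```

```text
8.95 [  5.1964   1.958    4.121   92.1724  -0.0056 103.881 ] [0.5292 0.0481 0.2062] [-179.9922    0.0077   81.3154] [ 0.8318  0.872  -1.0931] 0.02675519635730395 49.031338691711426
shift [0.524 0.76 ]
[[323.35693219 150.12582692]
 [321.31474162 182.5466109 ]] [[246.51360656 221.51689024]
 [249.87989532 226.29568149]]
```

View pics/z3.png

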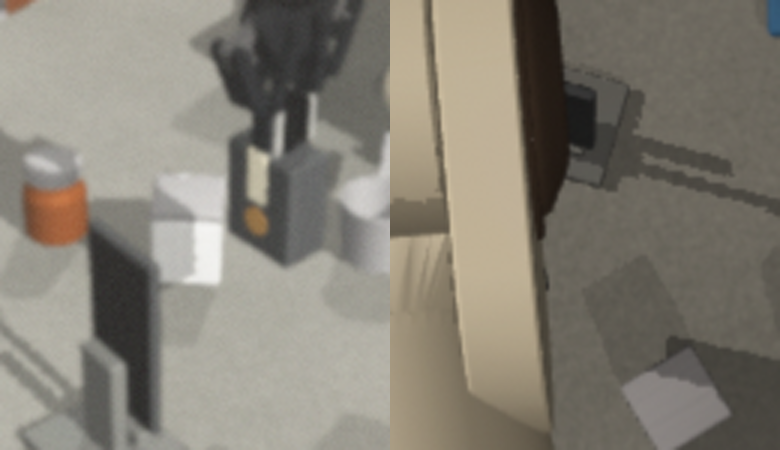

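The scene crop shows the tin held upright, strip and disc on the face towards the phone; lower corners about (232,229), (287,265), (331,241). In the top view the arm hides it. Checking turn and position from the lower edge.

```bash
python3 - <<'E'
from h import *
np.set_printoptions(precision=4,suppress=True)
p=[(230+u/3-.33,100+v/3-.33) for u,v in[(232,229),(287,265),(331,241)]]
r=plane("scene",p,.1197);print(r,yaw(r[0],r[1]),yaw(r[1],r[2]))
# predicted corners for assumed pose
c=np.array([.5292,.0481]);
for yt in(165.5,):
  a=np.radians(yt);X=np.array([np.cos(a),np.sin(a)]);Y=np.array([-X[1],X[0]])
  C=[[*(c+sx*.02*X+sy*.033*Y),z] for z in(.1197,.2047) for sx,sy in((-1,1),(-1,-1),(1,-1),(1,1))]
  print((proj("scene",C)-[230,100])*3)
E
```

```text
[[0.5295 0.009  0.1197]
 [0.5445 0.0682 0.1197]
 [0.4983 0.0786 0.1197]] (np.float64(75.78078749618645), np.float64(0.061080114664028386)) (np.float64(167.38334862299172), np.float64(0.04738144892320542))
[[225.4101 235.3434]
 [284.9679 275.1913]
 [323.9944 255.1448]
 [264.0507 216.9203]
 [228.7272 138.5014]
 [292.0109 176.0908]
 [333.0816 157.1507]
 [269.3869 121.1695]]
```

Call:
send_rows --targets "0 0 0 0 255;0 0 0 0 255;0 0 0 0 255;0 0 0 0 255;0 0 0 0 255;0 0 0 0 255;0 0 0 0 255;0 0 0 0 255;0 0 0 0 255;0 0 0 0 255"

```text
time: 10.3
ee_pos: [0.5293, 0.0483, 0.2063]
tcp_rot: [-180.0, 0.0, 81.3]
wrist_force: [0.9, 0.1, -1.3]
opening: 0.0266
grasp_force: 49.0
```

Call:
send_rows --targets "0 0 0 -2 255;0 0 0 -7 255;0 0 0 -15 255;0 0 0 -24 255;0 0 0 -33 255;0 0 0 -42 255;0 0 0 -51 255;0 0 0 -60 255;0 0 0 -69 255;0 0 0 -77 255;0 0 0 -84 255;0 0 0 -88 255;0 0 0 -90 255;0 0 0 -90 255;0 0 0 -90 255;0 0 0 -90 255;0 0 0 -90 255;0 0 0 -90 255;0 0 0 -90 255;0 0 0 -90 255"

```text
time: 12.8
ee_pos: [0.5293, 0.0483, 0.2063]
tcp_rot: [-180.0, -0.0, 171.3]
wrist_force: [-0.7, 0.4, -1.1]
opening: 0.0267
grasp_force: 49.1
```

Call:
send_rows --targets "0 0 0 0 255;0 0 0 0 255;0 0 0 0 255;0 0 0 0 255"

```text
time: 13.3
ee_pos: [0.5292, 0.0483, 0.2063]
tcp_rot: [-180.0, -0.0, 171.3]
wrist_force: [0.0, 0.5, -1.7]
opening: 0.0265
grasp_force: 49.1
```

```bash
python3 st.py .530 .0485; python3 - <<'E'
from h import *
def c(im,x,y,w,h,f): return cv2.resize(im[y:y+h,x:x+w],(w*f,h*f),interpolation=cv2.INTER_CUBIC)
cv2.imwrite("pics/z4.png",c(camera("scene"),270,100,110,110,5))
E
```

```text
13.3 [ 5.2181  1.9662  4.1352 92.1727 -0.0004 13.8971] [0.5292 0.0483 0.2063] [-179.9987   -0.0035  171.321 ] [ 0.0299  0.4811 -1.7479] 0.026545156665911222 49.14641797542572
shift [-0.7201  0.2802]
```

View pics/z4.png

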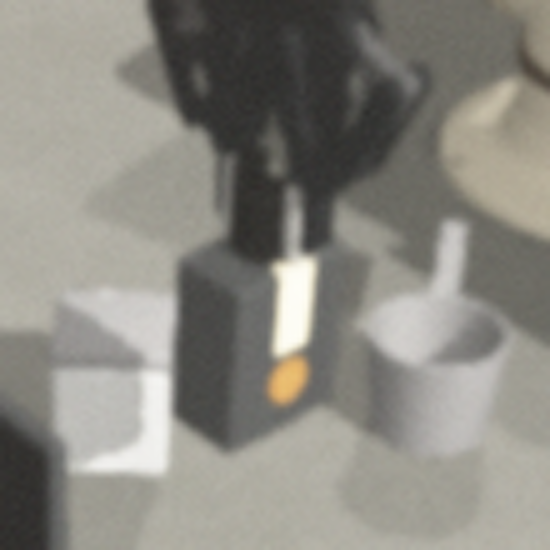

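The narrow side now faces the phone and the strip faces right (295,320); the tin is upright. Next, the back.

Call:
send_rows --targets "0 0 0 -2 255;0 0 0 -7 255;0 0 0 -15 255;0 0 0 -24 255;0 0 0 -33 255;0 0 0 -42 255;0 0 0 -51 255;0 0 0 -60 255;0 0 0 -69 255;0 0 0 -77 255;0 0 0 -84 255;0 0 0 -88 255;0 0 0 -90 255;0 0 0 -90 255;0 0 0 -90 255;0 0 0 -90 255;0 0 0 -90 255;0 0 0 -90 255;0 0 0 -90 255;0 0 0 -90 255"

```text
time: 15.85
ee_pos: [0.5293, 0.0483, 0.2063]
tcp_rot: [-180.0, -0.0, -98.7]
wrist_force: [0.7, 0.1, -1.5]
opening: 0.0265
grasp_force: 49.0
```

Call:
send_rows --targets "0 0 0 0 255;0 0 0 0 255;0 0 0 0 255;0 0 0 0 255"

```text
time: 16.35
ee_pos: [0.5293, 0.0483, 0.2063]
tcp_rot: [-180.0, 0.0, -98.7]
wrist_force: [-0.2, -0.1, -2.9]
opening: 0.0267
grasp_force: 49.0
```

```bash
python3 st.py .513 .284; python3 - <<'E'
from h import *
def c(im,x,y,w,h,f): return cv2.resize(im[y:y+h,x:x+w],(w*f,h*f),interpolation=cv2.INTER_CUBIC)
s=camera("scene")
cv2.imwrite("pics/z5.png",np.hstack([c(s,270,100,110,110,3),c(s,370,220,140,110,3)]))
r=cv2.cvtColor(s,cv2.COLOR_BGR2HSV)
b=[[.5129,.2839,.01]];print((proj("scene",b)-[370,220])*3+[330,0])
E
```

```text
16.35 [  5.2197   1.9651   4.1365  92.1709  -0.0001 -76.1056] [0.5293 0.0483 0.2063] [-179.9996    0.      -98.6747] [-0.1715 -0.0794 -2.8567] 0.026744358868732023 49.01749849319458
shift [-230.5013   51.6205]
[[458.90663004 107.58059222]]
```

View pics/z5.png

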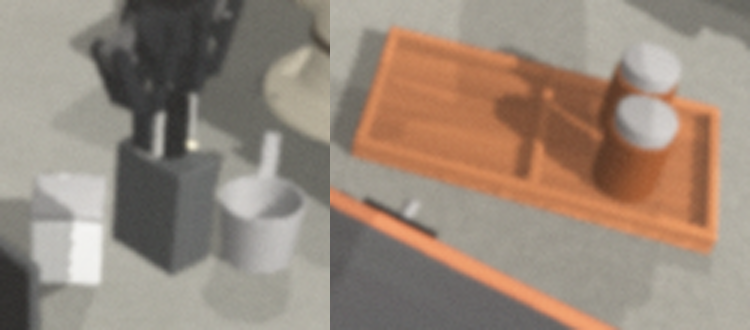

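The tin shows its plain back to the phone (crop left); the bay centre is around (455,108) in the right crop, against a predicted (459,108). Next, to the bay.

Call:
send_rows --targets "-5 1 0 0 255;-15 3 0 0 255;-30 7 0 0 255;-50 11 0 0 255;-72 16 0 0 255;-95 21 0 0 255;-118 26 0 0 255;-141 31 0 0 255;-164 36 0 0 255;-185 41 0 0 255;-203 45 0 0 255;-217 49 0 0 255;-226 51 0 0 255;-230 52 0 0 255;-230 52 0 0 255;-230 52 0 0 255"

```text
time: 18.4
ee_pos: [0.5127, 0.2831, 0.2064]
tcp_rot: [-180.0, -0.0, -98.7]
wrist_force: [-0.1, -0.4, -1.9]
opening: 0.0272
grasp_force: 49.0
```

Call:
send_rows --targets "0 0 5 0 255;0 0 15 0 255;0 0 30 0 255;0 0 46 0 255;0 0 62 0 255;0 0 76 0 255;0 0 88 0 255;0 0 97 0 255;0 0 103 0 255;0 0 106 0 255;0 0 107 0 255;0 0 107 0 255;0 0 107 0 255"

```text
time: 20.02
ee_pos: [0.5127, 0.2836, 0.0996]
tcp_rot: [-180.0, 0.0, -98.7]
wrist_force: [-0.6, 0.1, -2.0]
opening: 0.0272
grasp_force: 49.1
```

```bash
python3 st.py .513 .284; python3 - <<'E'
from h import *
def c(im,x,y,w,h,f): return cv2.resize(im[y:y+h,x:x+w],(w*f,h*f),interpolation=cv2.INTER_CUBIC)
s=camera("scene")
cv2.imwrite("pics/z6.png",c(s,370,180,140,120,5))
E
```

```text
20.025 [ 28.9494   9.2705   0.2421  80.9492   0.0008 -52.3705] [0.5127 0.2836 0.0996] [-179.9828    0.0143  -98.6802] [-0.6031  0.1163 -2.0035] 0.027166794134317954 49.05256927013397
shift [-0.4534 -0.2626]
```

View pics/z6.png

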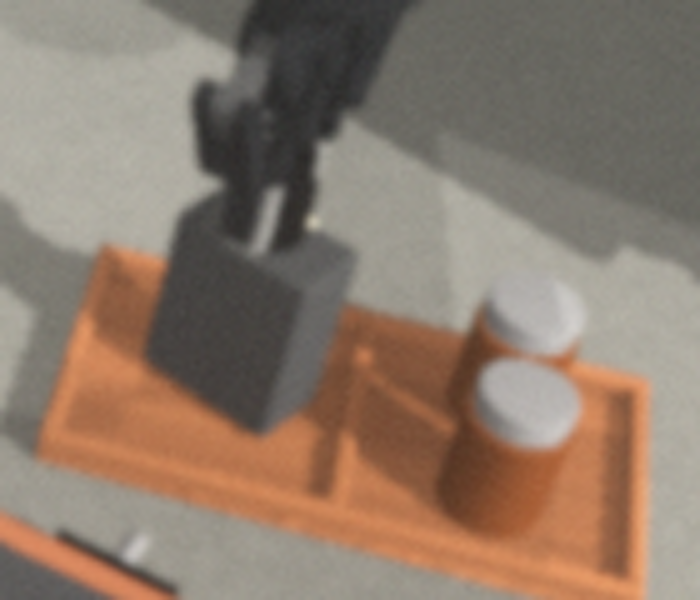

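The tin hangs upright over the bay floor, base near (255,380), well within the bay. Lowering to contact.

Call:
send_rows --targets "0 0 1 0 255;0 0 2 0 255;0 0 2.5 0 255;0 0 2.5 0 255;0 0 2.5 0 255"

```text
time: 20.7
ee_pos: [0.5126, 0.2835, 0.0968]
tcp_rot: [-180.0, -0.0, -98.7]
wrist_force: [-1.0, 0.0, -0.8]
opening: 0.0267
grasp_force: 49.1
```

Call:
send_rows --targets "0 0 0.5 0 255;0 0 0.5 0 255;0 0 0.5 0 255;0 0 0.5 0 255"

```text
time: 21.2
ee_pos: [0.5126, 0.2836, 0.0964]
tcp_rot: [-180.0, 0.0, -98.7]
wrist_force: [-0.3, -0.3, 0.8]
opening: 0.0265
grasp_force: 49.2
```

In contact (the tin's weight is off the wrist). Releasing slowly, then up.

Call:
send_rows --targets "0 0 0.5 0 170;0 0 0.5 0 150;0 0 0.5 0 130;0 0 0.5 0 100;0 0 0.5 0 60;0 0 0.5 0 0;0 0 0.5 0 0;0 0 0.5 0 0;0 0 0.5 0 0;0 0 -10 0 0;0 0 -30 0 0;0 0 -60 0 0;0 0 -90 0 0;0 0 -120 0 0;0 0 -140 0 0;0 0 -150 0 0;0 0 -150 0 0"

```text
time: 23.32
ee_pos: [0.5127, 0.2837, 0.2469]
tcp_rot: [-180.0, 0.0, -98.7]
wrist_force: [-0.3, -0.1, -0.8]
opening: 0.0854
grasp_force: 0.0
```

```bash
python3 st.py; python3 - <<'E'
from h import *
def c(im,x,y,w,h,f): return cv2.resize(im[y:y+h,x:x+w],(w*f,h*f),interpolation=cv2.INTER_CUBIC)
cv2.imwrite("pics/z7.png",c(camera("scene"),370,180,140,120,5))
print((proj("scene",[[.513,.284,.125],[.513,.284,.095]])-[370,180])*5)
E
```

```text
23.325 [ 28.9527  10.3932  17.8304  97.3803   0.0004 -52.373 ] [0.5127 0.2837 0.2469] [-179.9553    0.035   -98.6744] [-0.2536 -0.1284 -0.769 ] 0.08541772216417441 0.0
[[268.68562857 178.4233038 ]
 [253.9657609  234.0940136 ]]
```

View pics/z7.png

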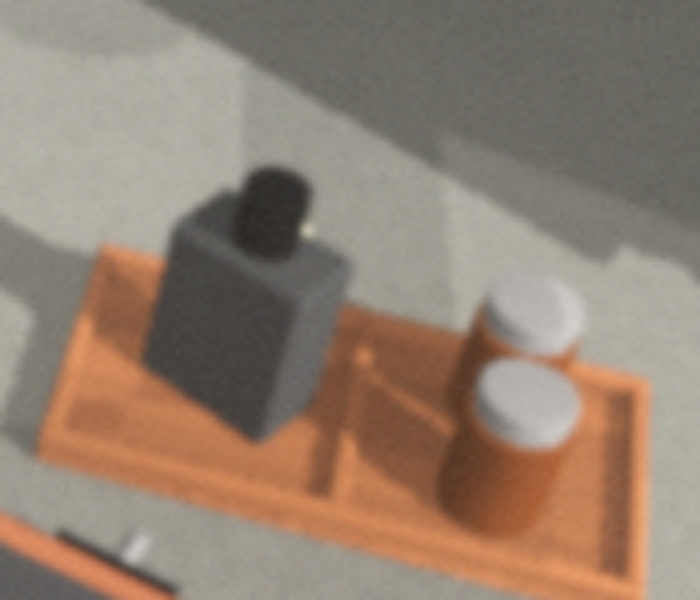

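The tin stands upright and free in the bay, with its cap top at (277,185) against a predicted (269,178), about 3–4 mm off; the gripper is well clear.

```bash
python3 -c "
from workcell import ticket
print(ticket.job_done())"
```

```text
the job is handed in; nothing more can be done
None
```

I showed the tin's front, a narrow side and the back to the lens, stood it upright in the empty bay about 4 mm from my estimate of the middle, let go, and handed the job in at about 23 s; the hand-in returned no verdict.

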